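# Release and open the ratchet bar clamp

## Task

The glue on the wooden block in the bar clamp has set: open the clamp. With the fingertips press the red ratchet release on top of the blue sliding jaw until it clicks down, then push the jaw back along its bar, fully home against the end stop. Nothing is to be picked up: leave the wooden block and the things lying around the clamp where they are.

Things in the scene. Friction and masses are not known exactly. Their poses are not given: they have to be found in the camera images.
- clamp: The bar clamp, screwed to a plywood board 110 x 400 x 12 mm that does not move on the table. Origin at the centre of the board's underside. Its y axis runs along the steel bar (30 mm wide, bar top 48 mm above the table): -y towards the blue fixed jaw, +y the way the sliding jaw opens, towards the blue end stop (60 mm wide, top 61 mm above the table, y = 168 to 188 mm). The fixed jaw's face is at y = -130 mm, its top 136 mm above the table, 84 mm wide.
- jaw (a joint): Sliding jaw: gap between the faces of the two jaws, m. 0 shut, 0.190 fully open (against the end stop); 0.065 to 0.110 at the start. A fine ratchet (8 mm teeth) under the bar blocks it from opening, after at most 8 mm of play, until the release is down; then about 3 to 6 N moves it and it stays where it is left.
- jaw_push (a point): Point on the black rubber face of the sliding jaw (the face towards the fixed jaw and the block), on the middle of its width, 120 mm above the table; moves with the jaw. Its y axis is the direction in which the jaw opens, so the face looks to -y. The jaw's face plate is 84 mm wide, 17 mm thick and 144 mm high above the table; behind it (+y) lies the jaw's housing, 56 mm wide, to 98 mm behind the face, top 113 mm above the table.
- release (a joint): Travel of the red release button, m: 0 to 0.0035 up (ratchet engaged; how far depends on where its pawl meets a tooth), 0.011 fully down (released). It is pressed straight down; it is sprung (3 to 5 N); pressed past 8.5 mm of travel a latch clicks in and keeps it down, at about 8.5 mm, when it is let go.
- release_top (a point): Centre of the top of the red round release button (34 mm across, white spot on it), on top of the sliding jaw's housing, 58 mm behind the jaw's face. With the button up it is 124 to 128 mm above the table, standing 11 to 15 mm proud of the housing; about 119 mm when it has latched down; it moves with the jaw and the button.
- block: Loose block of brown wood, 40 mm along the bar x 75 mm across x 40 mm high, about 0.07 kg, standing on the clamp's bed just in front of the fixed jaw. Origin at the centre of its underside, 48 mm above the table; its top is 88 mm above the table. At the start its side towards the sliding jaw is 15 to 70 mm from that jaw's face.
- glue: Loose white glue bottle with orange tip, 54 mm across, 143 mm high, standing on the table on the far side of the clamp. Origin at the centre of its underside.
- jar: Loose paint jar, teal with a white cap, 58 mm across, 69 mm high, standing on the table on the far side of the clamp. Origin at the centre of its underside.
- sander: Loose cork sanding block, 65 x 100 x 26 mm, lying on the table on the robot's side of the clamp. Origin at the centre of its underside.
- pencil: Loose red carpenter's pencil, 13 x 167 x 8 mm, lying on the table on the robot's side of the clamp. Origin at the centre of its underside.
Mind the look-alikes: they are no part of the job. There is more than one size of the block; the one meant has the size given above.

How it is judged (in metres and radians):
On the way, in this order (a step that is already met when the one before it is completed fails the run):
1. the red release is pressed down and stays down, the jaw not yet pushed home (value of joint release above 0.0075 m and value of joint jaw below 0.15 m), for 0.1 s.
2. the sliding jaw is pushed back to the end stop (value of joint jaw above 0.184 m), for 0.2 s.
At the end, for the whole second after the job is handed in: The sliding jaw rests within 6 mm of its fully open place (gap over 184 mm of 190), the wooden block stands upright within 12 mm of where it was, and the glue bottle, jar, sanding block and pencil are within 20 mm of where they were (value of joint jaw above 0.184 m and velocity of joint jaw below 0.01 m/s and angle between block's own z axis and vertical below 0.15 rad and distance of block from where it was at the start of the episode below 0.012 m and distance of each of glue, jar, sander, pencil from where it was at the start of the episode below 0.02 m); the robot touches nothing.
It fails at once if the wooden block is moved by more than 15 mm, or lifted (distance of block from where it was at the start of the episode above 0.015 m).
It fails at once if the glue bottle is moved by more than 25 mm, or lifted (distance of glue from where it was at the start of the episode above 0.025 m).
It fails at once if the paint jar is moved by more than 25 mm, or lifted (distance of jar from where it was at the start of the episode above 0.025 m).
It fails at once if the sanding block is moved by more than 25 mm, or lifted (distance of sander from where it was at the start of the episode above 0.025 m).
It fails at once if the pencil is moved by more than 25 mm, or lifted (distance of pencil from where it was at the start of the episode above 0.025 m).
It also fails if it takes over 38 s, if anything falls off the work surface, if the arm or the gripper's body presses on something with over 40 N, if the wrist force passes 120 N, or if a joint passes its speed limit or range.

## Robot

A 6-joint arm with a two-finger parallel gripper is mounted at the origin on a cart in front of the work surface, level with it; the furniture and walls round the work are solid. World frame = base frame: x ahead of the robot, y to its left, z up, the work surface at z = 0. Lengths are in mm, angles in rad, forces in N, time in s.
With the tool pointing down it reaches from about 325 to 900 mm from the base axis. Payload 3.5 kg.
Tool frame: the origin (TCP) lies at the very end of the fingers, on their centre line; the grasp point (between the pads) lies 19 mm behind it (grip_point_offset is the distance from the TCP to the grasp point, in mm); x points along the fingers, y is the direction in which the jaws open and shut, and the axes are right-handed (so a half turn about x gives the same grasp; the last joint's range is limited). The gripper opens to 85 mm and grips with 20 to 120 N. Pads are 22 mm wide; open, the fingers measure 114 mm over their backs; the gripper's body (76 mm by 85 mm) begins 54 mm behind the grasp point. The pads swing forward as they close: fully open they stand 13 mm farther back than shut.
Start: joints at [-1.401, 0.276, -0.026, 1.268, 0, 1.467], TCP at [168.381, -601.888, 231.313] pointing down, gripper open.
Joint ranges: [-3.12, 3.12], [-0.85, 1.88], [-1.08, 1.24], [-1.95, 2.15], [-1.57, 1.53], [-3.14, 3.14]. Speed limits (rad/s): [2.57, 2.57, 3.14, 3.14, 3.14, 3.14].

## Interface

Orientations are given as a rotation vector (axis times angle).
In Python, from bench import * gives the robot as it stands. The module is installed in compiled form; this text tells all that it offers.
- The arm moves only by the tool jog_arm, never from a script. Its argument "motion" is a list of rows, each a list of 4 numbers: the shift along the world's x, y, z in m, then the turn about the world's z in rad. A call has 1 to 10 rows; each row is the pose to reach, as a shift and turn from the pose measured when the call began; what a row does not reach only later rows make up. A row lasts 1/10 s, in which the tool goes at most 50 mm and 8.59 degrees, less where a joint would pass 70% of its speed; a pose out of reach is approached as far as the arm can. A call with a gripper value outside its range is refused whole. "gripper" is the closure in counts, from 0 (fully open) to 255 (shut), set as the call begins (left out, the last holds). The fingers move at their own pace and stop on an object; the grip force is fixed at half the most. Time passes only in rows, so rows that repeat a pose let the fingers close. It gives the time, the measured TCP pose, the force and the opening at its end, in the units of the state.
- sense(): the state, without advancing time (a new reading comes with each control period).
- camera(name): name is "side" or "top" or "wrist"; returns a dict with "color" (480x640x3 uint8, blue, green, red), "vfov" (degrees; the focal length in pixels is half the picture's height over the tangent of half this angle, whatever the lens; pixels are square), "cx", "cy" (the principal point, pixels), "R" (3x3) and "t" (3): a world point X has camera coordinates R X + t. Camera axes: x right, y down, z forward; pixel columns grow to the right and rows downward; lengths in mm; the calibration is good to about 2 mm. The wrist camera is an equidistant fisheye: a pixel r from the principal point sees the ray r / f radians off the axis. A picture is of the moment at which its call begins. There is no depth.
- finish_job(): hands the job in, once; it reports no verdict.
Trained networks look in a picture, given as the dict that the camera call returned (one of the last four; its "shot" number tells which), for a name from the list of things; names that differ only in an ending like _2 or _b are one class to them, and where a whole thing is asked for, a point or a joint stands for the part that bears it (a point fixed in the world has none). Each returns a list of dicts, best first, with "p" (0 to 1); they miss things now and then, are a little off and sometimes report something else, mostly with a low value. They report only what shows in the picture. A call takes as long as a camera call. They do not tell look-alikes from the thing itself.
- spot_in(picture, name): "centre" ([column, row] in pixels, amid what is visible of it).
- landmark_of(picture, name): "centre" ([column, row] in pixels: a listed point, or the origin of a listed thing).
The state is a dict: "time": time; "joints": joint angles; "joint_vel": joint speeds; "joint_efforts": joint torques, N m; "position": TCP position; "tool_rot": TCP orientation; "wrist_force": force on the tool from outside, world axes, zero at the start; "torque": the same for the moment, N m; "gripper_width": finger opening in mm.
Only numpy, scipy, OpenCV 4.12 (cv2) and the standard library are available. Lean on these libraries where they do the work, as an engineer would, in place of code of your own. Each camera call takes 0.05 s, during which the arm holds its last target. There are 200 camera calls.

## Working session

There is one attempt and no reset: what is moved stays moved. The work goes in short steps, Python scripts to look and compute and a tool call to move; the robot and the scene stay as the last step left them, time stands still between calls to the robot, and variables do not carry over. Pictures are saved under pics/ and viewed, about 8 in all and at most 12, crops included, and the job is handed in when it is done.

Besides the shell and the picture viewer there is one more tool, called after ">>>" as name(argument=value, ...) on one line, values as JSON. jog_arm: Moves the arm, as the interface text tells. Its arguments: {"type":"object","properties":{"motion":{"type":"array","items":{"type":"array","items":{"type":"number"}}},"gripper":{"type":"number"}},"required":["motion"]}

```bash
mkdir -p pics
cat > h.py <<'E'
from bench import *
import numpy as np, cv2
def ray(c,px):
    f=240/np.tan(np.radians(c["vfov"]/2)); R=np.array(c["R"]); t=np.array(c["t"])
    return -R.T@t, R.T@np.array([(px[0]-c["cx"])/f,(px[1]-c["cy"])/f,1.])
def atz(c,px,z):
    o,d=ray(c,px); return o+d*(z-o[2])/d[2]
def tri(cs,ps):
    A=0;b=0
    for c,p in zip(cs,ps):
        o,d=ray(c,p); d=d/np.linalg.norm(d); M=np.eye(3)-np.outer(d,d); A=A+M; b=b+M@o
    return np.linalg.solve(A,b)
E
python3 - <<'E'
from h import *
s=sense(); print(s["time"],s["position"],s["tool_rot"],s["gripper_width"])
cs={n:camera(n) for n in("side","top")}
for n,c in cs.items():
    cv2.imwrite(f"pics/{n}0.png",c["color"]); print(n,"cam at",ray(c,(0,0))[0].round())
Z=dict(clamp=0,jaw_push=120,release_top=126,block=48,glue=0,jar=0,sander=0,pencil=0)
for k,z in Z.items():
    P=[]
    for n,c in cs.items():
        for r in landmark_of(c,k)[:2]:
            print(k,n,np.round(r["centre"]),round(r["p"],2),atz(c,r["centre"],z).round())
        l=landmark_of(c,k)
        if l:P.append((c,l[0]["centre"]))
    if len(P)==2: print("  tri",tri(*zip(*P)).round())
E
```

```text
0.0 [ 168.24996598 -601.09961906  230.13606438] [ 2.07638332  0.28737818 -2.07654874] 85.39448607027408
side cam at [433. 687. 688.]
top cam at [ 516.   -2. 1025.]
clamp side [349. 306.] 0.79 [494.  22.   0.]
clamp top [295. 271.] 0.82 [499.  25.   0.]
  tri [497.  25.   3.]
jaw_push side [348. 247.] 0.9 [504.  -1. 120.]
jaw_push top [308. 270.] 0.77 [503.  -1. 120.]
  tri [504.  -1. 121.]
release_top side [355. 269.] 0.84 [485.  59. 126.]
release_top top [272. 285.] 0.67 [477.  64. 126.]
  tri [481.  64. 130.]
block side [343. 213.] 0.9 [ 540. -196.   48.]
block side [195. 395.] 0.6 [683. 284.  48.]
block top [346. 257.] 0.86 [526. -77.  48.]
block top [184. 175.] 0.59 [692. 239.  48.]
  tri [525. -70. 139.]
glue side [275. 273.] 0.73 [649. -39.   0.]
glue top [323. 200.] 0.6 [645. -35.   0.]
  tri [646. -35.   4.]
jar side [294. 336.] 0.75 [578. 111.   0.]
jar top [257. 233.] 0.62 [579. 102.   0.]
  tri [580. 103.  -9.]
sander side [399. 257.] 0.7 [ 413. -132.    0.]
sander top [370. 312.] 0.71 [ 414. -127.    0.]
  tri [ 413. -127.    5.]
pencil side [413. 333.] 0.89 [377.  65.   0.]
pencil top [274. 331.] 0.88 [379.  70.   0.]
pencil top [293. 276.] 0.44 [489.  28.   0.]
  tri [379.  69.   5.]
```

```bash
python3 -c "
import cv2,numpy as np
a=cv2.imread('pics/top0.png')[140:400,140:480];b=cv2.imread('pics/side0.png')[120:440,140:500]
a=cv2.resize(a,(785,600));cv2.imwrite('pics/a.png',a);cv2.imwrite('pics/b.png',cv2.resize(b,(675,600)))"
```

```text
(no output)
```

View pics/a.png

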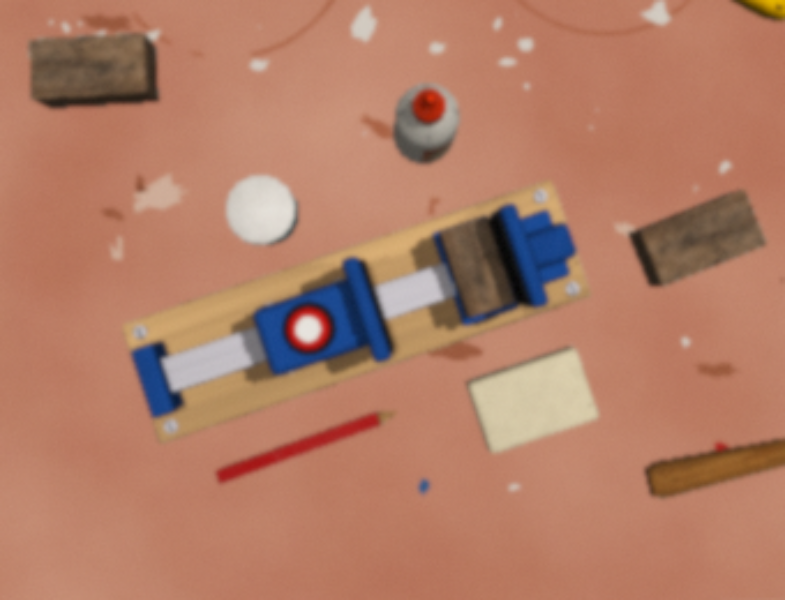

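View pics/b.png

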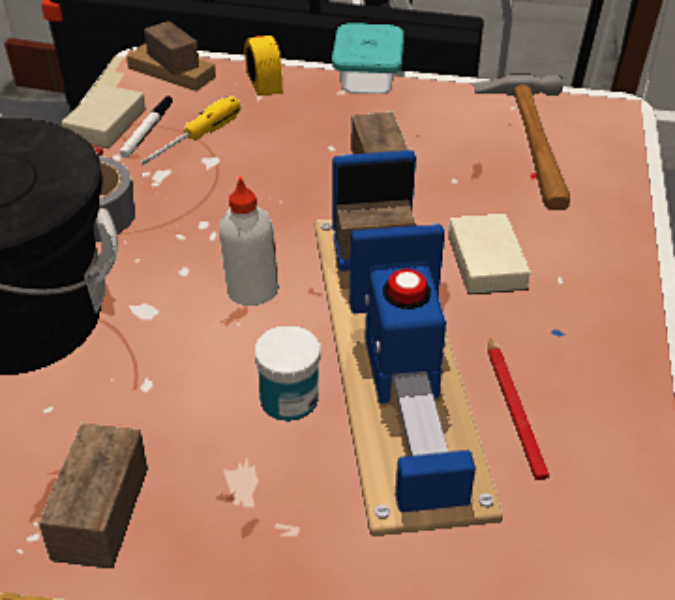

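The top crop shows the clamp running diagonally, with the button at (308,328), the jaw face edge at about x=385, the block at (478,265) and the end stop at (157,380). The board corners are (125,325), (160,440), (588,292) and (552,183). In the side crop the button is at (407,285), and the pencil and sander lie on the robot's side. The other wooden blocks are look-alikes off the board.

Run:
```python
from h import *
from scipy.spatial.transform import Rotation as Ro
cs={n:camera(n) for n in("side","top")}
c=cs["top"]
W=[atz(c,(140+x*340/785,140+y*260/600),12) for x,y in((125,325),(160,440),(588,292),(552,183))]
print(np.round(W)); m=np.mean(W,0); u=(W[0]+W[1]-W[2]-W[3])[:2]; print("len",np.linalg.norm(u)/2); u/=np.linalg.norm(u)
print("centre",m,"u",u,"ang",np.arctan2(-u[0],u[1]))
P=[]
for n,c in cs.items():
    h=cv2.cvtColor(c["color"],cv2.COLOR_BGR2HSV); q=landmark_of(c,"release_top")[0]["centre"]
    w=((h[...,1]<60)&(h[...,2]>170)).astype(np.uint8)
    k,l,s,ce=cv2.connectedComponentsWithStats(w)
    i=min((i for i in range(1,k) if s[i,4]>15),key=lambda i:np.hypot(*(ce[i]-q))); print(n,q,ce[i],s[i,4],atz(c,ce[i],126)); P.append(ce[i])
b=tri(cs.values(),P); print("button",b)
for k in("release_top","jaw_push"):
    p=np.array(dict(release_top=b,jaw_push=[504,-1,120])[k])[:2]-m[:2]; print(k,"along",p@u,"across",p@[u[1],-u[0]])
print(Ro.from_rotvec(sense()["tool_rot"]).as_matrix().round(3))
```

```text
[[ 483.  228.   12.]
 [ 383.  198.   12.]
 [ 506. -178.   12.]
 [ 603. -148.   12.]]
len 394.6147838426036
centre [493.88377046  24.75333711  12.        ] u [-0.30665665  0.9518202 ] ang 0.3116784483755252
side [357.2, 271.5] [356.96       268.85333333] 75 [482.02226478  59.28850595 126.        ]
top [275.1, 283.3] [272.94565217 282.13043478] 92 [482.54048744  61.3662326  126.        ]
button [482.2388457   61.21058216 127.67446346]
release_top along 38.271736001426945 across 0.09598193449797243
jaw_push along -27.614755618695852 across 1.731399605308022
[[-0.     0.269 -0.963]
 [-0.    -0.963 -0.269]
 [-1.     0.     0.   ]]
```

>>> jog_arm(motion=[[0.017,0.036,0,0],[0.034,0.072,0,0],[0.051,0.108,0,0],[0.068,0.144,0,0.01],[0.085,0.18,0,0.01],[0.102,0.216,0,0.02],[0.12,0.252,0,0.02],[0.137,0.288,0,0.03],[0.154,0.324,0,0.04],[0.171,0.36,0,0.04]], gripper=255)

```text
time: 2.9
position: [339.8, -240.5, 231.6]
tool_rot: [2.053, 0.323, -2.052]
wrist_force: [1.4, 0.2, 0.1]
gripper_width: -0.1
```

>>> jog_arm(motion=[[0.018,0.037,0,0],[0.036,0.075,0,0],[0.053,0.113,0,0],[0.071,0.15,0,0],[0.089,0.188,0,0],[0.107,0.226,-0.01,0],[0.125,0.263,-0.03,0],[0.142,0.301,-0.05,0],[0.142,0.301,-0.07,0],[0.142,0.301,-0.07,0]])

```text
time: 3.9
position: [479.5, 61.7, 158.9]
tool_rot: [2.046, 0.326, -2.057]
wrist_force: [-1.4, -0.7, -0.0]
gripper_width: -0.1
```

Run:
```python
from h import *
s=sense(); print(s["time"],s["position"],s["tool_rot"],s["wrist_force"])
a=camera("top")["color"][200:360,180:380];b=camera("side")["color"][180:340,260:460]
cv2.imwrite("pics/c.png",np.hstack([cv2.resize(a,(400,320)),cv2.resize(b,(400,320))]))
```

```text
3.9 [479.49336944  61.66077658 158.87455679] [ 2.04584545  0.32596088 -2.05691841] [-1.35433941 -0.6933766  -0.03120057]
```

View pics/c.png

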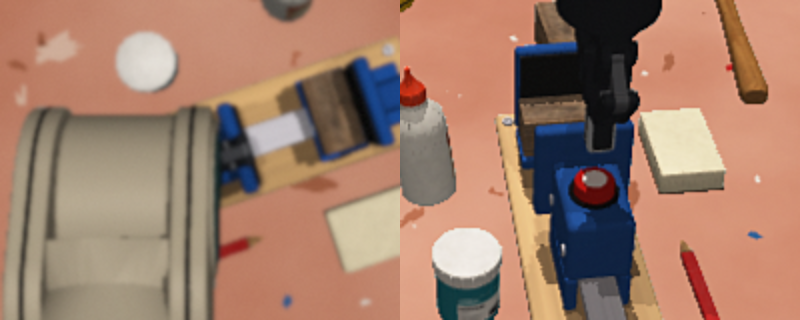

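>>> jog_arm(motion=[[0.002,-0.001,-0.015,0],[0.002,-0.001,-0.025,0],[0.002,-0.001,-0.03,0],[0.002,-0.001,-0.033,0],[0.002,-0.001,-0.036,0],[0.002,-0.001,-0.038,0],[0.002,-0.001,-0.039,0],[0.002,-0.001,-0.04,0],[0.002,-0.001,-0.04,0]])

```text
time: 4.9
position: [483.6, 59.1, 122.0]
tool_rot: [2.052, 0.322, -2.052]
wrist_force: [-1.8, -1.6, 3.9]
gripper_width: -0.4
```

>>> jog_arm(motion=[[0,0,-0.002,0],[0,0,-0.004,0],[0,0,-0.006,0],[0,0,-0.006,0]])

```text
time: 5.3
position: [483.7, 59.1, 117.0]
tool_rot: [2.052, 0.321, -2.052]
wrist_force: [-3.7, -2.5, 11.0]
gripper_width: -0.1
```

Force is rising past the spring level, so the button is near its bottom. I'll press a little more.

>>> jog_arm(motion=[[0,0,-0.001,0],[0,0,-0.002,0],[0,0,-0.002,0]])

```text
time: 5.6
position: [483.8, 59.1, 116.9]
tool_rot: [2.052, 0.321, -2.051]
wrist_force: [-6.0, 0.1, 16.8]
gripper_width: -0.0
```

>>> jog_arm(motion=[[0,0,0.015,0],[0,0,0.035,0],[0,0,0.055,0],[0,0,0.055,0],[0.009,-0.028,0.055,0],[0.018,-0.056,0.055,0],[0.026,-0.082,0.055,0],[0.026,-0.082,0.055,0],[0.026,-0.082,0.055,0]])

```text
time: 6.5
position: [509.2, -22.9, 170.6]
tool_rot: [2.052, 0.322, -2.054]
wrist_force: [-0.6, -0.5, -0.3]
gripper_width: 0.2
```

Run:
```python
from h import *
s=sense(); print(s["time"],s["position"],s["wrist_force"])
cs=[camera("top"),camera("side")]
for c in cs: print([(r["centre"],round(r["p"],2),atz(c,r["centre"],119).round()) for r in landmark_of(c,"release_top")[:1]])
a=cs[0]["color"][200:360,180:380];b=cs[1]["color"][180:340,260:460]
cv2.imwrite("pics/d.png",np.hstack([cv2.resize(a,(400,320)),cv2.resize(b,(400,320))]))
```

```text
6.5 [509.20926196 -22.94819686 170.55132534] [-0.56150402 -0.49985304 -0.25331719]
[([273.2, 284.6], 0.72, array([478.,  61., 119.]))]
[([359.0, 273.4], 0.78, array([478.,  62., 119.]))]
```

View pics/d.png

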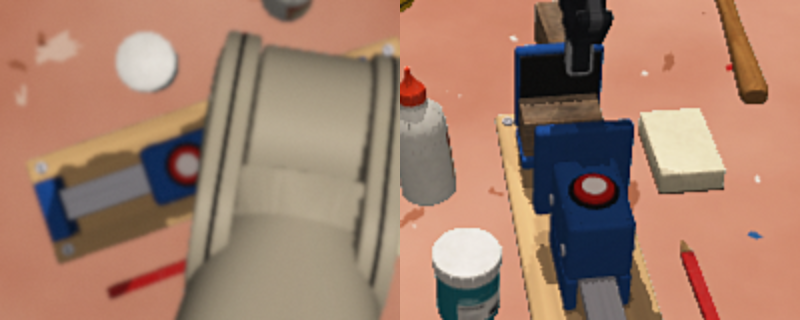

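The button sits lower with a dark ring around it, at about (593,187), so it has latched. Next I lower the fingers in front of the face, staying above the block top at 88 mm.

>>> jog_arm(motion=[[0,0,-0.02,0],[0,0,-0.04,0],[0,0,-0.055,0],[0,0,-0.063,0],[0,0,-0.063,0],[0,0,-0.063,0]])

```text
time: 7.3
position: [509.5, -21.8, 108.8]
tool_rot: [2.051, 0.323, -2.051]
wrist_force: [0.3, 0.4, 0.3]
gripper_width: 0.3
```

>>> jog_arm(motion=[[-0.002,0.005,0,0],[-0.003,0.01,0,0],[-0.005,0.014,0,0],[-0.006,0.019,0,0],[-0.008,0.024,0,0],[-0.009,0.029,0,0],[-0.011,0.033,0,0],[-0.012,0.038,0,0],[-0.012,0.038,0,0]])

```text
time: 8.2
position: [497.2, 17.3, 108.7]
tool_rot: [2.051, 0.326, -2.051]
wrist_force: [0.2, 0.4, -0.7]
gripper_width: -0.2
```

Run:
```python
from h import *
cs=[camera("top"),camera("side")]
for c in cs: print([(r["centre"],round(r["p"],2),atz(c,r["centre"],119).round()) for r in landmark_of(c,"release_top")[:1]])
a=cs[0]["color"][200:360,180:380];b=cs[1]["color"][180:340,260:460]
cv2.imwrite("pics/e.png",np.hstack([cv2.resize(a,(400,320)),cv2.resize(b,(400,320))]))
```

```text
[]
[([360.9, 287.1], 0.59, array([471.,  93., 119.]))]
```

View pics/e.png

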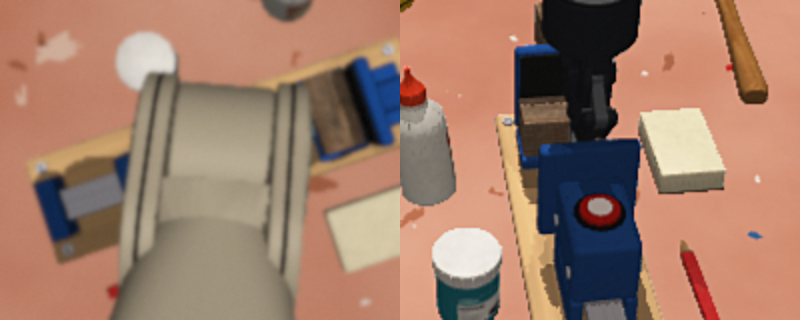

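The jaw has slid about 30 mm, with the button now at (598,210) and still down, and the block is untouched. I'll keep pushing.

>>> jog_arm(motion=[[-0.001,0.004,0,0],[-0.003,0.009,0,0],[-0.004,0.013,0,0],[-0.006,0.018,0,0],[-0.007,0.022,0,0],[-0.009,0.027,0,0],[-0.01,0.031,0,0],[-0.011,0.035,0,0],[-0.012,0.038,0,0],[-0.012,0.038,0,0]])

```text
time: 9.4
position: [484.6, 55.6, 108.4]
tool_rot: [2.05, 0.327, -2.053]
wrist_force: [-0.0, -0.3, -0.1]
gripper_width: 0.1
```

>>> jog_arm(motion=[[-0.001,0.003,0,0],[-0.002,0.006,0,0],[-0.003,0.009,0,0],[-0.004,0.012,0,0],[-0.004,0.012,0,0]])

```text
time: 9.9
position: [480.4, 68.3, 108.4]
tool_rot: [2.051, 0.329, -2.053]
wrist_force: [0.7, -0.6, 0.3]
gripper_width: 0.2
```

>>> jog_arm(motion=[[-0.001,0.003,0,0],[-0.002,0.005,0,0],[-0.002,0.007,0,0],[-0.002,0.007,0,0]])

```text
time: 10.3
position: [479.5, 71.0, 108.6]
tool_rot: [2.047, 0.314, -2.049]
wrist_force: [3.8, -15.2, -2.3]
gripper_width: -0.1
```

Force has risen to 15 N, so the jaw is against the stop. I'll hold briefly, back off and lift.

>>> jog_arm(motion=[[-0.001,0.003,0,0],[-0.001,0.003,0,0],[-0.001,0.003,0,0]])

```text
time: 10.6
position: [479.5, 70.7, 108.7]
tool_rot: [2.045, 0.303, -2.046]
wrist_force: [4.7, -12.3, -1.6]
gripper_width: -0.0
```

>>> jog_arm(motion=[[0.003,-0.01,0,0],[0.008,-0.024,0,0],[0.009,-0.028,0,0],[0.009,-0.028,0.04,0],[0.009,-0.028,0.08,0],[0.009,-0.028,0.12,0],[-0.01,-0.07,0.12,0],[-0.03,-0.11,0.12,0],[-0.05,-0.15,0.12,0],[-0.07,-0.19,0.12,0]])

```text
time: 11.6
position: [408.6, -120.2, 228.9]
tool_rot: [2.046, 0.304, -2.044]
wrist_force: [0.6, -0.7, -1.1]
gripper_width: -0.0
```

>>> jog_arm(motion=[[-0.015,-0.04,0,0],[-0.03,-0.08,0,0],[-0.045,-0.12,0,0],[-0.06,-0.16,0,0],[-0.06,-0.16,0,0],[-0.06,-0.16,0,0]])

```text
time: 12.2
position: [348.1, -280.6, 228.7]
tool_rot: [2.048, 0.304, -2.046]
wrist_force: [0.2, 0.3, 0.1]
gripper_width: 0.1
```

Run:
```python
from h import *
s=sense(); print(s["time"],s["position"],s["wrist_force"])
cs=[camera("top"),camera("side")]
Z=dict(release_top=119,jaw_push=120,block=48,glue=0,jar=0,sander=0,pencil=0)
for k,z in Z.items():
    for c in cs:
        for r in landmark_of(c,k)[:1]: print(k,np.round(r["centre"]),round(r["p"],2),atz(c,r["centre"],z).round())
a=cs[0]["color"][160:360,180:430];b=cs[1]["color"][180:380,250:500]
cv2.imwrite("pics/f.png",np.hstack([cv2.resize(a,(400,320)),cv2.resize(b,(400,320))]))
```

```text
12.2 [ 348.09543357 -280.55335452  228.67443404] [0.23827511 0.2782652  0.12684739]
release_top [231. 299.] 0.56 [454. 137. 119.]
release_top [366. 310.] 0.84 [457. 140. 119.]
jaw_push [259. 287.] 0.77 [474.  88. 120.]
jaw_push [358. 278.] 0.7 [478.  75. 120.]
block [440. 247.] 0.85 [ 544. -262.   48.]
block [340. 250.] 0.92 [528. -75.  48.]
glue [323. 198.] 0.95 [649. -35.   0.]
glue [276. 273.] 0.84 [647. -39.   0.]
jar [256. 232.] 0.98 [582. 103.   0.]
jar [294. 332.] 0.95 [579. 100.   0.]
sander [370. 312.] 0.66 [ 414. -127.    0.]
sander [399. 259.] 0.88 [ 413. -127.    0.]
pencil [271. 331.] 0.85 [380.  75.   0.]
pencil [418. 333.] 0.73 [369.  62.   0.]
```

View pics/f.png

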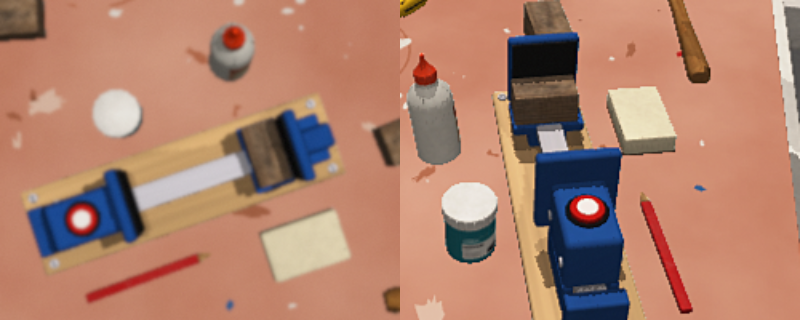

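The jaw housing sits against the end stop, with the button at (82,219) in the top half. The block, bottle, jar, sander and pencil have not moved, and the robot is clear.

```bash
python3 -c "
from bench import *
print(finish_job())"
```

```text
the job is handed in; nothing more can be done
None
```

The clamp is open and the job is handed in. I pressed the red release with the closed fingertips until it latched, then pushed the jaw back along its bar to the end stop. The arm is clear of everything; I handed in at about 12 s of the 38 s allowed.

- **Release:** it bottomed out at about 17 N, and the pictures afterwards showed it staying down.
- **Jaw:** about 15 N at the stop. The last pictures put the button at about (456, 138) mm, against (458, 137) expected when fully home, and show the housing against the stop.
- **Loose things:** the block looks unmoved in the pictures. The bottle, jar and sanding block measured within about 5 mm of their start positions.
- **Readings that disagreed:**
  - In the last top picture the detector's best "block" hit was at (544, -262) mm, which I took to be a look-alike. In the side picture it found the block at (528, -75) mm.
  - The side view put the pencil about 8 mm from its first reading, and the top view about 5 mm the other way. I took this as detector noise, since the arm never went near it.
  - The two views put the jaw face 13 mm apart, so I judged the jaw by the button position and the force at the stop.
  - The wrist force read almost zero while the jaw was sliding, although 3 to 6 N was expected; the pictures showed the jaw moving.

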